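# Re-relay the club station's power box

## Robot

A 7-joint arm with a two-finger parallel gripper is mounted at the origin on the work surface. World frame = base frame: x ahead of the robot, y to its left, z up, the work surface at z = 0. Lengths are in m, angles in rad, forces in N, time in s.
With the tool pointing down it reaches from about 0.425 to 1.025 m from the base axis. Payload 3.6 kg.
Tool frame: the origin (TCP) lies at the very end of the fingers, on their centre line; the grasp point (between the pads) lies 19 mm behind it; z points along the fingers, y is the line along which they close (so a half turn about z gives the same grasp; the last joint's range is limited). The gripper opens to 85 mm and grips with 20 to 120 N. Pads are 22 mm wide; open, the fingers measure 114 mm over their backs; the gripper's body (76 mm by 85 mm) begins 54 mm behind the grasp point. The pads swing forward as they close: fully open they stand 13 mm farther back than shut.
Start: joints at [-1.276, 0.591, 0.048, 1.609, -0.033, 0.943, -0.034], TCP at [0.274, 0.671, 0.231] pointing down, gripper open.
Joint ranges: [-2.69, 2.69], [-0.47, 2.24], [-1.27, 1.36], [0.19, 2.51], [-1.53, 4.68], [0.08, 2.07], [-3.09, 3.09]. Speed limits (rad/s): [2.57, 2.57, 3.14, 3.14, 3.14, 3.14, 3.14].

## Interface

Orientations are given as a unit quaternion [w, x, y, z].
In Python, from cell import env gives the robot as it stands.
- The arm moves only by the tool move_arm, never from a script. Its argument "series" is text: rows parted by semicolons, each of 5 numbers parted by spaces: the shift along the world's x, y, z in mm, then the turn about the world's z in rad, then the finger opening in mm, from 0 to 85.4. A call has 1 to 5 rows; each row shifts and turns the commanded pose from where the row before left it; what a row does not reach is not made up. A row lasts 1/8 s, in which the tool goes at most 62.5 mm and 10.7 degrees, less where a joint would pass 70% of its speed; a pose out of reach is approached as far as the arm can. A call with a gripper value outside its range is refused whole. The fingers move at their own pace and stop on an object; "squeeze" is the grip in N (left out, the last holds). Time passes only in rows, so rows that do not move let the fingers close. It gives the time, the measured TCP pose, the force, the opening and the grip force at its end, in the units of the state.
- env.sense(): the state, without advancing time (a new reading comes with each control period).
- env.read_camera(name): name is "scene" or "top" or "wrist"; returns the picture (420x560x3 uint8, red, green, blue); there is no depth.
- env.calibration(name): a dict with "fx", "fy", "cx", "cy" (pixels), "distortion" ([k1, k2, p1, p2, k3] as OpenCV has them; the pictures are not rectified), "origin" and "attitude" of the camera in the world; the wrist camera has in their place "T_tool_cam" (4x4, takes a point from camera to tool coordinates, whose origin is the TCP and whose axes are the flange's). Camera axes: x right, y down, z forward; pixel columns grow to the right and rows downward; lengths in m; the calibration is good to about 2 mm. A picture is of the moment at which its call begins: read the wrist's pose just before it. calibration takes no time and is no camera call.
- env.close_job(): hands the job in; it is judged then, once.
Trained networks look in the newest picture that a camera, given by its name, has taken for a name from the list of things; names that differ only in an ending like _2 or _b are one class to them, and where a whole thing is asked for, a point or a joint stands for the part that bears it (a point fixed in the world has none). Each returns a list of dicts, best first, with "conf" (0 to 1); they miss things now and then, are a little off and sometimes report something else, mostly with a low value. They report only what shows in the picture. A call takes as long as a camera call. They do not tell look-alikes from the thing itself.
- env.search_frame(camera, target): "pixel" ([column, row] in pixels, amid what is visible of it).
- env.masks_of(camera, target): "pixels" (420x560 bool, what is visible of it) and "pixel" ([column, row] in pixels, amid what is visible of it).
- env.pinpoint(camera, target): "pixel" ([column, row] in pixels: a listed point, or the origin of a listed thing).
The state is a dict: "clock": time; "joints": joint angles; "joint_velocities": joint speeds; "effort": joint torques, N m; "tcp_pos": TCP position; "tool_rot": TCP orientation; "ft_force": force on the tool from outside, world axes, zero at the start; "ft_torque": the same for the moment, N m; "finger_gap": finger opening in m; "gripper_force": force on a finger pad.
Only numpy, scipy, OpenCV 4.12 (cv2) and the standard library are available. Lean on these libraries where they do the work, as an engineer would, in place of code of your own. Each camera call takes 0.05 s, during which the arm holds its last target. There are 200 camera calls.

## Task

Turn the power box's isolator off, pull out every worn-out round-can relay that is plugged into it and leave it in the scrap tray, and plug every new block relay standing on the table fully home into a relay base of its own, any base will do. When all of that is done, turn the isolator back on. Never handle a relay in the bases unless the isolator is off, and leave the other things on the table where they are.

Things in the scene. Friction and masses are not known exactly. Their poses are not given: they have to be found in the camera images.
- relay_box: grey steel power box, fixed, 190 (x) x 310 (y) mm, its flat top 80 mm above the table. Origin: centre of its underside. Four relay bases stand on the left (+y) part of its top, two by two, 88 mm apart along x and 102 mm along y; the isolator is on the right part, its axis 110 mm to -y of the origin. Seated relays reach 136 mm above the table
- socket0: black relay base fixed on the relay box, 78 (x) x 64 (y) mm, 24 mm high; numbers change places. Origin: centre of its underside, z up. Well in its top: 61 (x) x 45 (y) mm, 16 mm deep, mouth chamfered 2 mm. A relay fully home rests its shoulder on the base's top: its origin is 10 mm straight above this origin, its long side along this x, either way round
- socket1: black relay base fixed on the relay box, 78 (x) x 64 (y) mm, 24 mm high; numbers change places. Origin: centre of its underside, z up. Well in its top: 61 (x) x 45 (y) mm, 16 mm deep, mouth chamfered 2 mm. A relay fully home rests its shoulder on the base's top: its origin is 10 mm straight above this origin, its long side along this x, either way round
- socket2: black relay base fixed on the relay box, 78 (x) x 64 (y) mm, 24 mm high; numbers change places. Origin: centre of its underside, z up. Well in its top: 61 (x) x 45 (y) mm, 16 mm deep, mouth chamfered 2 mm. A relay fully home rests its shoulder on the base's top: its origin is 10 mm straight above this origin, its long side along this x, either way round
- socket3: black relay base fixed on the relay box, 78 (x) x 64 (y) mm, 24 mm high; numbers change places. Origin: centre of its underside, z up. Well in its top: 61 (x) x 45 (y) mm, 16 mm deep, mouth chamfered 2 mm. A relay fully home rests its shoulder on the base's top: its origin is 10 mm straight above this origin, its long side along this x, either way round
- new_relay0: modern plug-in relay, a rectangular block (None if absent): body 66 (x) x 48 (y) mm, 32 mm high, over a heavy plug foot 58 x 42 mm, 14 mm high (its lowest 3 mm 55 x 39 mm as a lead-in); 46 mm high in all, 0.14 to 0.24 kg. Origin: centre of the foot's underside, z up; starts standing on its foot on the table. The same turned half round
- new_relay1: modern plug-in relay, a rectangular block (None if absent): body 66 (x) x 48 (y) mm, 32 mm high, over a heavy plug foot 58 x 42 mm, 14 mm high (its lowest 3 mm 55 x 39 mm as a lead-in); 46 mm high in all, 0.14 to 0.24 kg. Origin: centre of the foot's underside, z up; starts standing on its foot on the table. The same turned half round
- new_relay2: modern plug-in relay, a rectangular block (None if absent): body 66 (x) x 48 (y) mm, 32 mm high, over a heavy plug foot 58 x 42 mm, 14 mm high (its lowest 3 mm 55 x 39 mm as a lead-in); 46 mm high in all, 0.14 to 0.24 kg. Origin: centre of the foot's underside, z up; starts standing on its foot on the table. The same turned half round
- new_relay3: modern plug-in relay, a rectangular block (None if absent): body 66 (x) x 48 (y) mm, 32 mm high, over a heavy plug foot 58 x 42 mm, 14 mm high (its lowest 3 mm 55 x 39 mm as a lead-in); 46 mm high in all, 0.14 to 0.24 kg. Origin: centre of the foot's underside, z up; starts standing on its foot on the table. The same turned half round
- old_relay0: worn-out relay of the older pattern (None if absent), plugged into a base at the start: foot 58 (x) x 42 (y) mm, 14 mm high, a flange 66 x 48 mm, 4 mm thick, then a round metal can 47 mm across and 28 mm high; 46 mm high in all, 0.14 to 0.24 kg. Origin: centre of the foot's underside, z up. It lifts straight up out of its base without force
- old_relay1: worn-out relay of the older pattern (None if absent), plugged into a base at the start: foot 58 (x) x 42 (y) mm, 14 mm high, a flange 66 x 48 mm, 4 mm thick, then a round metal can 47 mm across and 28 mm high; 46 mm high in all, 0.14 to 0.24 kg. Origin: centre of the foot's underside, z up. It lifts straight up out of its base without force
- isolator (a joint): main isolator, a black rotary bar handle on the relay box, axis vertical: 0 rad = ON (as at the start), 1.571 rad = OFF, growing anticlockwise seen from above. ON: the bar lies along the box's x, its white-marked nose to +x; OFF: along the box's y, nose to +y. Snap action: needs under 0.2 N m, and past half way it pulls itself on to the nearer stop and stays there
- tray: low white plastic tray for scrap, fixed on the right of the table, 150 mm (x) by 180 mm (y), 34 mm high, walls and floor 4 mm. Origin: centre of its underside
- isolator_grip (a point): point on the isolator's axis inside its grip bar, 120 mm above the table, turning with the handle. The bar runs along this x: 76 mm long, 14 mm thick (y), from 24 mm below this point to 12 mm above it; under it is a round skirt 48 mm across. The nearest bases' centres are 121 mm from this axis
- cutters: bystander: blue-handled side cutters lying on the table, 100 mm long, 12 mm high; origin at its underside
- tape: bystander: yellow roll of insulating tape lying flat, 72 mm across, 19 mm high; origin at its underside
- multimeter: bystander: orange multimeter lying on its back, 150 x 76 x 30 mm; origin at its underside
- handheld: bystander: black handheld radio lying on its back behind the box, 203 mm long with its aerial, 58 mm wide, 34 mm high; origin at its underside
- bottle: bystander: brown glass bottle, 62 mm across, 215 mm high, standing on the right of the table; origin at its underside
- spool: bystander: black wire spool standing on its flange, 90 mm across, 60 mm high; origin at its underside
- screwdriver: bystander: screwdriver, 200 mm, lying on the left of the table; origin at its underside
- socket_field (a point): middle of the field of four relay bases, level with their tops (104 mm above the table); the bases' centres lie 67 mm from it
Things that resemble listed ones, but are neither listed nor needed, are in the scene too. What is shaped like the new_relay3 but pink or red is not meant.

How it is judged:
On the way, in this order (a step that is already met when the one before it is completed fails the run):
1. the isolator is off while the old relays are still plugged in (value of joint isolator above 1.45 rad and ((horizontal distance between old_relay0 and socket0 below 0.005 m and z of old_relay0 in the frame of socket0 between 0.005 and 0.013 m) or (horizontal distance between old_relay0 and socket1 below 0.005 m and z of old_relay0 in the frame of socket1 between 0.005 and 0.013 m) or (horizontal distance between old_relay0 and socket2 below 0.005 m and z of old_relay0 in the frame of socket2 between 0.005 and 0.013 m) or (horizontal distance between old_relay0 and socket3 below 0.005 m and z of old_relay0 in the frame of socket3 between 0.005 and 0.013 m)) and ((horizontal distance between old_relay1 and socket0 below 0.005 m and z of old_relay1 in the frame of socket0 between 0.005 and 0.013 m) or (horizontal distance between old_relay1 and socket1 below 0.005 m and z of old_relay1 in the frame of socket1 between 0.005 and 0.013 m) or (horizontal distance between old_relay1 and socket2 below 0.005 m and z of old_relay1 in the frame of socket2 between 0.005 and 0.013 m) or (horizontal distance between old_relay1 and socket3 below 0.005 m and z of old_relay1 in the frame of socket3 between 0.005 and 0.013 m))), for 0.2 s.
2. with the isolator off, every old relay is in the tray and every new relay is fully home in a base (value of joint isolator above 1.45 rad and ((horizontal distance between new_relay0 and socket0 below 0.005 m and z of new_relay0 in the frame of socket0 between 0.005 and 0.013 m) or (horizontal distance between new_relay0 and socket1 below 0.005 m and z of new_relay0 in the frame of socket1 between 0.005 and 0.013 m) or (horizontal distance between new_relay0 and socket2 below 0.005 m and z of new_relay0 in the frame of socket2 between 0.005 and 0.013 m) or (horizontal distance between new_relay0 and socket3 below 0.005 m and z of new_relay0 in the frame of socket3 between 0.005 and 0.013 m)) and ((horizontal distance between new_relay1 and socket0 below 0.005 m and z of new_relay1 in the frame of socket0 between 0.005 and 0.013 m) or (horizontal distance between new_relay1 and socket1 below 0.005 m and z of new_relay1 in the frame of socket1 between 0.005 and 0.013 m) or (horizontal distance between new_relay1 and socket2 below 0.005 m and z of new_relay1 in the frame of socket2 between 0.005 and 0.013 m) or (horizontal distance between new_relay1 and socket3 below 0.005 m and z of new_relay1 in the frame of socket3 between 0.005 and 0.013 m)) and ((horizontal distance between new_relay2 and socket0 below 0.005 m and z of new_relay2 in the frame of socket0 between 0.005 and 0.013 m) or (horizontal distance between new_relay2 and socket1 below 0.005 m and z of new_relay2 in the frame of socket1 between 0.005 and 0.013 m) or (horizontal distance between new_relay2 and socket2 below 0.005 m and z of new_relay2 in the frame of socket2 between 0.005 and 0.013 m) or (horizontal distance between new_relay2 and socket3 below 0.005 m and z of new_relay2 in the frame of socket3 between 0.005 and 0.013 m)) and ((horizontal distance between new_relay3 and socket0 below 0.005 m and z of new_relay3 in the frame of socket0 between 0.005 and 0.013 m) or (horizontal distance between new_relay3 and socket1 below 0.005 m and z of new_relay3 in the frame of socket1 between 0.005 and 0.013 m) or (horizontal distance between new_relay3 and socket2 below 0.005 m and z of new_relay3 in the frame of socket2 between 0.005 and 0.013 m) or (horizontal distance between new_relay3 and socket3 below 0.005 m and z of new_relay3 in the frame of socket3 between 0.005 and 0.013 m)) and x of old_relay0 in the frame of tray between -0.078 and 0.078 m and y of old_relay0 in the frame of tray between -0.093 and 0.093 m and z of old_relay0 in the frame of tray between -0.01 and 0.075 m and x of old_relay1 in the frame of tray between -0.078 and 0.078 m and y of old_relay1 in the frame of tray between -0.093 and 0.093 m and z of old_relay1 in the frame of tray between -0.01 and 0.075 m), for 0.3 s.
3. the isolator is on again (value of joint isolator below 0.12 rad), for 0.2 s.
At the end, for the whole second after the job is handed in: the isolator is on (under 0.12 rad), every new relay is fully home in a base (within 5 mm sideways and 3 mm of its full depth), every old relay lies inside the tray, all at rest (value of joint isolator below 0.12 rad and ((horizontal distance between new_relay0 and socket0 below 0.005 m and z of new_relay0 in the frame of socket0 between 0.005 and 0.013 m) or (horizontal distance between new_relay0 and socket1 below 0.005 m and z of new_relay0 in the frame of socket1 between 0.005 and 0.013 m) or (horizontal distance between new_relay0 and socket2 below 0.005 m and z of new_relay0 in the frame of socket2 between 0.005 and 0.013 m) or (horizontal distance between new_relay0 and socket3 below 0.005 m and z of new_relay0 in the frame of socket3 between 0.005 and 0.013 m)) and ((horizontal distance between new_relay1 and socket0 below 0.005 m and z of new_relay1 in the frame of socket0 between 0.005 and 0.013 m) or (horizontal distance between new_relay1 and socket1 below 0.005 m and z of new_relay1 in the frame of socket1 between 0.005 and 0.013 m) or (horizontal distance between new_relay1 and socket2 below 0.005 m and z of new_relay1 in the frame of socket2 between 0.005 and 0.013 m) or (horizontal distance between new_relay1 and socket3 below 0.005 m and z of new_relay1 in the frame of socket3 between 0.005 and 0.013 m)) and ((horizontal distance between new_relay2 and socket0 below 0.005 m and z of new_relay2 in the frame of socket0 between 0.005 and 0.013 m) or (horizontal distance between new_relay2 and socket1 below 0.005 m and z of new_relay2 in the frame of socket1 between 0.005 and 0.013 m) or (horizontal distance between new_relay2 and socket2 below 0.005 m and z of new_relay2 in the frame of socket2 between 0.005 and 0.013 m) or (horizontal distance between new_relay2 and socket3 below 0.005 m and z of new_relay2 in the frame of socket3 between 0.005 and 0.013 m)) and ((horizontal distance between new_relay3 and socket0 below 0.005 m and z of new_relay3 in the frame of socket0 between 0.005 and 0.013 m) or (horizontal distance between new_relay3 and socket1 below 0.005 m and z of new_relay3 in the frame of socket1 between 0.005 and 0.013 m) or (horizontal distance between new_relay3 and socket2 below 0.005 m and z of new_relay3 in the frame of socket2 between 0.005 and 0.013 m) or (horizontal distance between new_relay3 and socket3 below 0.005 m and z of new_relay3 in the frame of socket3 between 0.005 and 0.013 m)) and x of old_relay0 in the frame of tray between -0.078 and 0.078 m and y of old_relay0 in the frame of tray between -0.093 and 0.093 m and z of old_relay0 in the frame of tray between -0.01 and 0.075 m and x of old_relay1 in the frame of tray between -0.078 and 0.078 m and y of old_relay1 in the frame of tray between -0.093 and 0.093 m and z of old_relay1 in the frame of tray between -0.01 and 0.075 m and linear speed of each of new_relay0, new_relay1, new_relay2, new_relay3, old_relay0, old_relay1 below 0.02 m/s); the robot touches nothing.
It fails at once if a relay is handled in the bases while the isolator is not off (under 1.25 rad) (value of joint isolator below 1.25 rad and ((contact force between the fingers and new_relay0 above 0.5 N and horizontal distance between new_relay0 and socket_field below 0.11 m and z of new_relay0 in the frame of relay_box between 0.06 and 0.11 m) or (contact force between the fingers and new_relay1 above 0.5 N and horizontal distance between new_relay1 and socket_field below 0.11 m and z of new_relay1 in the frame of relay_box between 0.06 and 0.11 m) or (contact force between the fingers and new_relay2 above 0.5 N and horizontal distance between new_relay2 and socket_field below 0.11 m and z of new_relay2 in the frame of relay_box between 0.06 and 0.11 m) or (contact force between the fingers and new_relay3 above 0.5 N and horizontal distance between new_relay3 and socket_field below 0.11 m and z of new_relay3 in the frame of relay_box between 0.06 and 0.11 m) or (contact force between the fingers and old_relay0 above 0.5 N and horizontal distance between old_relay0 and socket_field below 0.11 m and z of old_relay0 in the frame of relay_box between 0.06 and 0.11 m) or (contact force between the fingers and old_relay1 above 0.5 N and horizontal distance between old_relay1 and socket_field below 0.11 m and z of old_relay1 in the frame of relay_box between 0.06 and 0.11 m))).
It fails at once if a bystander (cutters, tape, multimeter, radio, bottle, spool, screwdriver) is moved more than 6 cm (distance of any of cutters, tape, multimeter, handheld, bottle, spool, screwdriver from where it was at the start of the episode above 0.06 m).
Of new_relay0, new_relay1, new_relay2, new_relay3 only 3 to 4 are there at a start; the rules pass over those that are not, and their reading is None.
Of old_relay0, old_relay1 only 1 to 2 are there at a start; the rules pass over those that are not, and their reading is None.
At some moment in a run one of new_relay0, new_relay1, new_relay2, new_relay3 may be knocked a few centimetres aside while the robot is not near it.
It also fails if it takes over 210 s, if anything falls off the work surface, if the arm or the gripper's body presses on something with over 40 N, if the wrist force passes 120 N, or if a joint passes its speed limit or range.

## Working session

There is one attempt and no reset: what is moved stays moved. The work goes in short steps, Python scripts to look and compute and a tool call to move; the robot and the scene stay as the last step left them, time stands still between calls to the robot, and variables do not carry over. Pictures are saved under pics/ and viewed, at most 16 in all, crops included, and the job is handed in when it is done.

Besides the shell and the picture viewer there is one more tool, called after "Request:" in YAML: its name, and indented under it one key for each argument. move_arm: Moves the arm, as the interface text tells. Its arguments: {"type":"object","properties":{"series":{"type":"string"},"squeeze":{"type":"number"}},"required":["series"]}

```bash
ls; mkdir -p pics; cat > h.py <<'E'
import numpy as np, cv2, json
from cell import env
from scipy.spatial.transform import Rotation as R
def save(cam,name):
    im=env.read_camera(cam); cv2.imwrite('pics/'+name,im[:,:,::-1]); return im
def campose(cam):
    c=env.calibration(cam)
    if 'T_tool_cam' in c:
        s=env.sense(); q=s['tool_rot']; T=np.eye(4); T[:3,:3]=R.from_quat([q[1],q[2],q[3],q[0]]).as_matrix(); T[:3,3]=s['tcp_pos']
        T=T@np.array(c['T_tool_cam']); return c,T[:3,:3],T[:3,3]
    a=np.array(c['attitude']); 
    Rm=a if a.shape==(3,3) else R.from_quat([a[1],a[2],a[3],a[0]]).as_matrix()
    return c,Rm,np.array(c['origin'])
def K(c): return np.array([[c['fx'],0,c['cx']],[0,c['fy'],c['cy']],[0,0,1.]])
def px2w(cam,px,z,P=None):
    c,Rm,o=P or campose(cam)
    u=cv2.undistortPoints(np.array(px,float).reshape(-1,1,2),K(c),np.array(c['distortion'])).reshape(-1,2)
    d=np.c_[u,np.ones(len(u))]@Rm.T
    return o+d*((z-o[2])/d[:,2])[:,None]
def w2px(cam,X,P=None):
    c,Rm,o=P or campose(cam)
    Y=(np.array(X,float).reshape(-1,3)-o)@Rm
    return cv2.projectPoints(Y,np.zeros(3),np.zeros(3),K(c),np.array(c['distortion']))[0].reshape(-1,2)
E
python3 - <<'E'
from h import *
save('top','top0.png');save('scene','scene0.png')
for k in('top','scene','wrist'):
    c=env.calibration(k);print(k,c)
s=env.sense();print(s['tcp_pos'],s['tool_rot'],s['finger_gap'],s['clock'])
E
```

```text
pics
top {'fx': 491.77919613561227, 'fy': 491.77919613561227, 'cx': 276.3523739387644, 'cy': 207.69753631457493, 'distortion': array([-0.08835282,  0.        ,  0.        ,  0.        ,  0.        ]), 'origin': array([0.39311302, 0.07250425, 1.45601969]), 'attitude': array([-0.03442768,  0.71638851, -0.69555129,  0.04255163])}
scene {'fx': 421.7627707212349, 'fy': 421.7627707212349, 'cx': 283.9877956901513, 'cy': 207.31122018534103, 'distortion': array([-0.08730028,  0.        ,  0.        ,  0.        ,  0.        ]), 'origin': array([1.29063236, 0.78666433, 1.26794593]), 'attitude': array([-0.13738832,  0.36455334,  0.86181202, -0.32481587])}
wrist {'fx': 369.4983786188805, 'fy': 369.4983786188805, 'cx': 277.99127102802777, 'cy': 208.50937348989336, 'distortion': array([-0.08989718,  0.        ,  0.        ,  0.        ,  0.        ]), 'T_tool_cam': array([[ 2.42727063e-04, -9.57720982e-01, -2.87698560e-01,
         7.36427451e-02],
       [ 9.99999816e-01,  7.27294536e-05,  6.01575813e-04,
         4.12713154e-05],
       [-5.55217620e-04, -2.87698653e-01,  9.57720824e-01,
        -1.42738350e-01],
       [ 0.00000000e+00,  0.00000000e+00,  0.00000000e+00,
         1.00000000e+00]])}
[0.27384359 0.67047071 0.23023394] [-1.51215741e-04  1.92651393e-01  9.81266715e-01 -1.02601797e-03] 0.08575799754638959 0.1
```

View pics/top0.png

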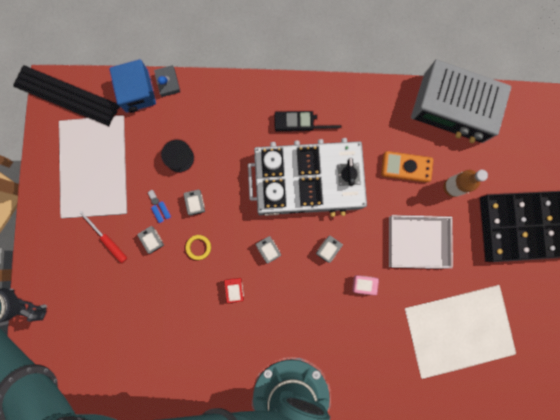

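View pics/scene0.png

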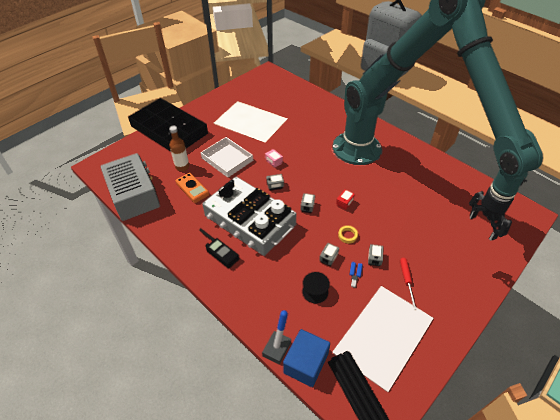

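The top view (up = +x, left = +y) shows:
- **Box:** around (308,178), with the isolator at (350,173).
- **Old cans:** at (272,160) and (274,191). The bases at (308,162) and (310,193) are empty.
- **New relays:** at (193,203), (150,240), (268,250) and (329,250). The red one at (234,291) and the pink one at (366,286) are decoys.
- **Tray:** at (420,242).

The scene view agrees.

```bash
python3 - <<'E'
from h import *
im=save('top','top1.png')
for t,z in(('new_relay0',.03),('old_relay0',.13),('tray',0.02),('relay_box',.08),('isolator_grip',.13)):
    for m in env.masks_of('top',t):
        mm=m['pixels'].astype(np.uint8)
        if mm.sum()<5: continue
        r=cv2.minAreaRect(np.argwhere(mm)[:,::-1].astype(np.float32))
        w=px2w('top',cv2.boxPoints(r),z); c=w.mean(0); e=w[1]-w[0]; f=w[2]-w[1]
        col=im[m['pixels']].mean(0).round()
        print(t,round(m['conf'],2),np.round(m['pixel']),'w',c[:2].round(3),'edges',[(round(np.hypot(*v[:2]),3),round(np.degrees(np.arctan2(v[1],v[0]))%180,1)) for v in(e,f)],col)
for t,z in(('new_relay0',0),('old_relay0',.09),('socket0',.08),('tray',0),('relay_box',0),('isolator_grip',.12),('socket_field',.104)):
    for m in env.pinpoint('top',t): print(t,round(m['conf'],2),np.round(m['pixel'],1),px2w('top',m['pixel'],z)[0].round(4))
E
```

```text
new_relay0 0.86 [196. 200.] w [0.558 0.3  ] edges [(np.float64(0.05), np.float64(105.9)), (np.float64(0.07), np.float64(16.5))] [168. 161. 155.]
new_relay0 0.84 [366. 287.] w [ 0.331 -0.206] edges [(np.float64(0.053), np.float64(172.7)), (np.float64(0.072), np.float64(83.3))] [217. 168. 175.]
new_relay0 0.81 [150. 240.] w [0.446 0.421] edges [(np.float64(0.054), np.float64(121.7)), (np.float64(0.071), np.float64(32.6))] [167. 158. 152.]
new_relay0 0.69 [265. 247.] w [0.428 0.078] edges [(np.float64(0.049), np.float64(122.0)), (np.float64(0.068), np.float64(32.0))] [173. 164. 158.]
new_relay0 0.67 [331. 251.] w [ 0.434 -0.096] edges [(np.float64(0.075), np.float64(143.7)), (np.float64(0.055), np.float64(53.9))] [164. 151. 145.]
new_relay0 0.65 [232. 289.] w [0.308 0.174] edges [(np.float64(0.051), np.float64(98.1)), (np.float64(0.068), np.float64(8.3))] [208. 129. 123.]
new_relay0 0.33 [325. 176.] w [ 0.641 -0.029] edges [(np.float64(0.348), np.float64(94.5)), (np.float64(0.231), np.float64(2.9))] [173. 168. 167.]
old_relay0 0.87 [275. 190.] w [0.581 0.067] edges [(np.float64(0.049), 
[... 1489 characters left out ...]
299  0.    ]
old_relay0 0.96 [271.7 194.8] [0.5787 0.073  0.09  ]
old_relay0 0.7 [269.1 163.8] [0.6667 0.083  0.09  ]
socket0 0.93 [308.2 195.3] [ 0.5818 -0.0301  0.08  ]
socket0 0.83 [269.3 191.1] [0.5904 0.0801 0.08  ]
socket0 0.74 [308.1 159.4] [ 0.685  -0.0277  0.08  ]
socket0 0.59 [268.5 159.4] [0.6814 0.0852 0.08  ]
tray 0.83 [414.8 240.6] [ 0.4662 -0.3586  0.    ]
tray 0.28 [308.7 161.4] [ 0.6959 -0.0354  0.    ]
relay_box 0.76 [304.9 183.7] [ 0.6275 -0.0254  0.    ]
relay_box 0.38 [155.5 204.4] [0.5516 0.4192 0.    ]
isolator_grip 0.51 [351.3 174.1] [ 0.6391 -0.1453  0.12  ]
isolator_grip 0.49 [ 99.6 236.3] [0.4461 0.5403 0.12  ]
socket_field 0.59 [290.  176.9] [0.6286 0.0235 0.104 ]
```

Request:
move_arm:
  series: "24 -50 5 0.033 85;24 -50 5 0.033 85;24 -50 5 0.033 85;24 -50 5 0.033 85;24 -50 5 0.033 85"

```text
clock: 1.38
tcp_pos: [0.395, 0.4196, 0.2568]
tool_rot: [0.0, 0.111, 0.994, 0.0]
ft_force: [0.5, 0.1, 0.6]
finger_gap: 0.0847
gripper_force: 0.0
```

Request:
move_arm:
  series: "24 -50 5 0.033 85;24 -50 5 0.033 85;24 -50 5 0.033 85;24 -50 5 0.033 85;24 -50 5 0.033 85"

```text
clock: 2.0
tcp_pos: [0.5149, 0.1696, 0.2819]
tool_rot: [0.0, 0.028, 1.0, 0.0]
ft_force: [1.3, 0.6, 0.1]
finger_gap: 0.0853
gripper_force: 0.0
```

Request:
move_arm:
  series: "24 -50 5 0.033 85;24 -50 5 0.033 85;24 -50 5 0.033 85;24 -50 5 0.033 85;0 0 0 0 85"

```text
clock: 2.62
tcp_pos: [0.6119, -0.0357, 0.3021]
tool_rot: [0.001, -0.032, 0.999, -0.002]
ft_force: [-0.3, -0.4, -0.8]
finger_gap: 0.085
gripper_force: 0.0
```

```bash
python3 - <<'E'
from h import *
s=env.sense(); print(s['clock'],s['tcp_pos'],s['tool_rot'],s['joints'].round(2) if hasattr(s['joints'],'round') else s['joints'])
im=save('wrist','w0.png');P=campose('wrist')
for t,z in(('old_relay0',.09),('socket0',.08),('isolator_grip',.12),('socket_field',.104)):
    for m in env.pinpoint('wrist',t): print(t,round(m['conf'],2),np.round(m['pixel'],1),px2w('wrist',m['pixel'],z,P)[0].round(4))
E
```

```text
2.625 [ 0.61187915 -0.03574606  0.30207865] [ 0.00131916 -0.03226408  0.99947692 -0.00178062] [-0.1   0.38  0.12  1.8  -0.05  0.96  1.67]
old_relay0 0.83 [380.6 237.5] [0.6677 0.0785 0.09  ]
old_relay0 0.79 [386.2 151.8] [0.5795 0.0709 0.09  ]
socket0 0.84 [280.8 153.9] [ 0.5904 -0.0304  0.08  ]
socket0 0.56 [283.6 235.7] [ 0.6762 -0.0213  0.08  ]
isolator_grip 0.58 [162.3 215.2] [ 0.6487 -0.137   0.12  ]
socket_field 0.78 [334.3 198. ] [0.6254 0.0232 0.104 ]
socket_field 0.39 [284.4 233.5] [ 0.6647 -0.0217  0.104 ]
```

View pics/w0.png

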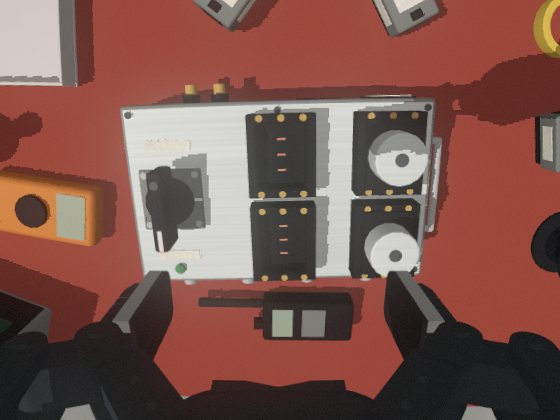

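The wrist picture (up = −x, right = +y) shows:
- **Box top corners:** (124,108), (434,98), (421,278) and (143,281).
- **Empty bases:** (247–316, 113–198) and (252–316, 202–280).
- **Isolator:** bar from (160,167) to (165,250), so ON.

I'll fit the box pose to these.

```bash
cat > fit.py <<'E'
from h import *
from scipy.optimize import least_squares
P=campose('wrist')
def box(p,X):
    c,s=np.cos(p[2]),np.sin(p[2]); X=np.array(X,float)
    return np.c_[p[0]+c*X[:,0]-s*X[:,1],p[1]+s*X[:,0]+c*X[:,1],X[:,2]]
E
python3 - <<'E'
from fit import *
px=[(124,108),(434,98),(421,278),(143,281)]
X=[(-.095,-.155,.08),(-.095,.155,.08),(.095,.155,.08),(.095,-.155,.08)]
s=[(247,113),(316,113),(315,197),(249,198)]; s2=[(252,202),(316,202),(315,280),(252,280)]
# sockets: y offset unknown d
def S(cx,d): return [(cx-.039,d-.032,.104),(cx-.039,d+.032,.104),(cx+.039,d+.032,.104),(cx+.039,d-.032,.104)]
A=np.array(px+s+s2,float)
f=lambda p:(w2px('wrist',box(p,X+S(-.044+p[4],p[3])+S(.044+p[4],p[3])),P)-A).ravel()
r=least_squares(f,[.63,-.03,.05,0,0],loss='soft_l1'); p=r.x
print(p,np.degrees(p[2])); print(f(p).reshape(-1,2).round(1).tolist())
print('iso',box(p,[(0,-.11,.12)]))
d=p[3]
for n,q in dict(e_near=(-.044,d),e_far=(.044,d),o_near=(-.044,d+.102),o_far=(.044,d+.102)).items(): print(n,box(p,[(*q,0.09)])[0].round(4), px2w('wrist',w2px('wrist',box(p,[(*q,.136)]),P),.136,P)[0][:2])
print('can tops',px2w('wrist',[(397,158),(391,249)],.136,P))
im=cv2.imread('pics/w0.png')
for q in w2px('wrist',box(p,X+S(-.044,d)+S(.044,d)+S(-.044,d+.102)+S(.044,d+.102)+[(0,-.11,.132),(.038,-.11,.132),(-.038,-.11,.132)]),P): cv2.circle(im,tuple(int(v) for v in q.round()),2,(0,0,255),-1)
cv2.imwrite('pics/w0o.png',cv2.resize(im[80:300,100:460],(792,484),interpolation=cv2.INTER_CUBIC))
E
```

```text
[ 0.63295662 -0.02193746  0.09697523  0.00202365 -0.00195424] 5.556271392415398
[[-5.1, -1.9], [4.5, 1.7], [0.4, -0.5], [-0.5, 1.7], [-1.6, 0.4], [0.7, -1.0], [1.1, -1.0], [-0.1, -0.7], [-2.7, 5.4], [-0.0, 4.1], [0.1, -0.7], [0.6, 0.4]]
iso [[ 0.64360718 -0.13142064  0.12      ]]
e_near [ 0.589  -0.0242  0.09  ] [ 0.58896741 -0.02418355]
e_far [ 0.6766 -0.0157  0.09  ] [ 0.67655395 -0.0156631 ]
o_near [0.5791 0.0773 0.09  ] [0.57909143 0.07733721]
o_far [0.6667 0.0859 0.09  ] [0.66667797 0.08585766]
can tops [[0.57616114 0.07210112 0.136     ]
 [0.65873179 0.08064192 0.136     ]]
```

View pics/w0o.png

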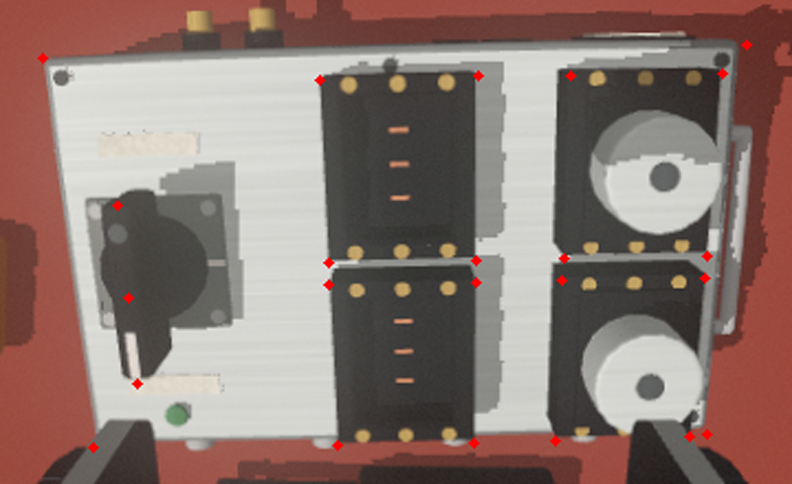

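The overlay is off by a few pixels at the near corners, because the base side walls blurred my corner picks. The isolator needs its own check, so I'll compare a few clues for its axis before moving over it.

```bash
python3 - <<'E'
from fit import *
s=env.sense();print(s['tcp_pos'],s['tool_rot'])
print('skirt',px2w('wrist',(170.5,199.5),.095,P),'plate',px2w('wrist',[(138.6,170.5),(201,168.6),(206,228),(146,229)],.082,P).mean(0))
g=px2w('wrist',[(127,107),(431,101),(420,277),(147,279)],.08,P);print('corners',g.round(4).tolist(),g.mean(0))
for z in(.08,.104):print('A',px2w('wrist',[(246.4,114),(316,113.5),(315,197),(249,196)],z,P).round(4).tolist())
E
```

```text
[ 0.6095699  -0.02672708  0.30107883] [-3.56794788e-04 -3.85198280e-02  9.99257637e-01  5.20511923e-04]
skirt [[ 0.63947146 -0.13009721  0.095     ]] plate [ 0.64335444 -0.13147782  0.082     ]
corners [[0.5538, -0.1773, 0.08], [0.5254, 0.1159, 0.08], [0.712, 0.1398, 0.08], [0.7375, -0.1617, 0.08]] [ 0.63218244 -0.02084256  0.08      ]
A [[0.5529, -0.0609, 0.08], [0.5472, 0.0057, 0.08], [0.6299, 0.0133, 0.08], [0.6341, -0.0538, 0.08]]
A [[0.5518, -0.0591, 0.104], [0.5465, 0.0032, 0.104], [0.6238, 0.0103, 0.104], [0.6276, -0.0524, 0.104]]
```

Request:
move_arm:
  series: "10 -35 -5 0 85;10 -35 -5 0 85;10 -30 -5 0.05 85;0 0 -30 0 85;0 0 0 0 85"

```text
clock: 3.5
tcp_pos: [0.6382, -0.1268, 0.2539]
tool_rot: [-0.003, -0.063, 0.998, 0.001]
ft_force: [0.0, 0.2, -0.4]
finger_gap: 0.0852
gripper_force: 0.0
```

```bash
python3 - <<'E'
from fit import *
s=env.sense();print(s['tcp_pos'],s['tool_rot'])
im=save('wrist','w1.png');P=campose('wrist')
for m in env.pinpoint('wrist','isolator_grip'): print(m,px2w('wrist',m['pixel'],.12,P))
E
```

```text
[ 0.63816155 -0.1268396   0.25392173] [-0.00283443 -0.06303455  0.99800679  0.00102724]
{'pixel': [255.8, 205.7], 'conf': 0.78} [[ 0.64884331 -0.1424697   0.12      ]]
```

View pics/w1.png

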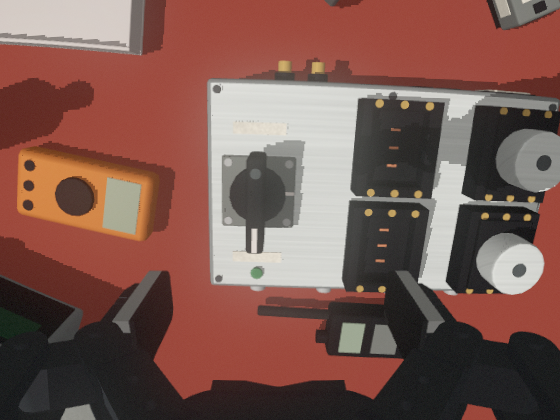

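The isolator bar runs vertically at column ~257, rows 152–252, with its skirt at (257,192). The earlier residuals came from the arm still settling: it drifted 9 mm between the picture and the pose reading. I'll now store the pose with each picture.

```bash
cat >> h.py <<'E'
import pickle,time
def shot(name):
    P=campose('wrist'); im=env.read_camera('wrist'); cv2.imwrite('pics/'+name+'.png',im[:,:,::-1]); pickle.dump(P,open(name+'.pkl','wb')); return im,P
def load(n): return pickle.load(open(n+'.pkl','rb'))
def box(p,X):
    c,s=np.cos(p[2]),np.sin(p[2]); X=np.array(X,float)
    return np.c_[p[0]+c*X[:,0]-s*X[:,1],p[1]+s*X[:,0]+c*X[:,1],X[:,2]]
E
python3 - <<'E'
from h import *
im,P=shot('w2')
s=env.sense();print(s['clock'],s['tcp_pos'],s['tool_rot'])
old=cv2.imread('pics/w1.png');print(cv2.phaseCorrelate(old[:260,:,1].astype(np.float32),im[:260,:,1].astype(np.float32)))
q=lambda a,z:px2w('wrist',a,z,P).round(4).tolist()
print('skirt',q((257,192),.096),'plate',q([(222,155),(295,158),(293,228),(221,226)],.082),'box left',q([(209,82),(211,285)],.08))
print('bar top',q([(257,152),(256,252)],.132))
E
```

```text
3.65 [ 0.64072267 -0.12719707  0.25723366] [ 6.22689665e-04 -6.33002153e-02  9.97994320e-01  1.76846186e-04]
((0.29576235102979354, -3.7284535021823046), 0.8060832962577725)
skirt [[0.6454, -0.1437, 0.096]] plate [[0.6201, -0.1777, 0.082], [0.6148, -0.1149, 0.082], [0.6785, -0.1077, 0.082], [0.6849, -0.1731, 0.082]] box left [[0.561, -0.1942, 0.08], [0.7474, -0.1782, 0.08]]
bar top [[0.6064, -0.1461, 0.132], [0.6844, -0.1382, 0.132]]
```

Request:
move_arm:
  series: "1 -7 -20 -0.02 85;1 -6 -30 -0.015 85;0 0 -50 0 85;0 0 -50 0 85;0 0 0 0 85"

```text
clock: 4.28
tcp_pos: [0.6383, -0.1412, 0.102]
tool_rot: [-0.005, -0.044, 0.999, 0.001]
ft_force: [-0.5, -1.4, 0.2]
finger_gap: 0.085
gripper_force: 0.0
```

Request:
move_arm:
  series: "0 0 0 0 10;0 0 0 0 0;0 0 0 0 0;0 0 0 0 0;0 0 0 0 0"
  squeeze: 25

```text
clock: 4.9
tcp_pos: [0.6431, -0.1435, 0.1078]
tool_rot: [0.001, -0.044, 0.999, -0.001]
ft_force: [-0.7, -3.2, 5.9]
finger_gap: 0.0136
gripper_force: 30.2
```

```bash
python3 - <<'E'
from h import *
s=env.sense();print(np.round(s['joints'],3),s['tcp_pos'],s['ft_torque'])
E
```

```text
[ 0.085  0.657  0.096  1.852 -0.096  0.634  1.898] [ 0.64307672 -0.14350204  0.10780497] [-0.35819623  0.11556664  0.11399122]
```

Request:
move_arm:
  series: "0 0 0 0.175 0;0 0 0 0.175 0;0 0 0 0.175 0;0 0 0 0.175 0;0 0 0 0.175 0"

```text
clock: 5.52
tcp_pos: [0.6439, -0.1451, 0.1078]
tool_rot: [0.001, -0.465, 0.885, -0.003]
ft_force: [1.9, -3.9, 3.6]
finger_gap: 0.0137
gripper_force: 29.8
```

Request:
move_arm:
  series: "0 0 0 0.15 0;0 0 0 0 0;0 0 0 0 40;0 0 0 0 85;0 0 0 0 85"

```text
clock: 6.15
tcp_pos: [0.6416, -0.1407, 0.1059]
tool_rot: [-0.0, -0.529, 0.849, 0.001]
ft_force: [-0.8, 0.3, -0.4]
finger_gap: 0.0674
gripper_force: 0.0
```

Request:
move_arm:
  series: "0 0 0 0 85;0 0 50 0 85;0 0 50 -0.18 85;0 0 50 -0.18 85;0 0 0 -0.18 85"

```text
clock: 6.78
tcp_pos: [0.6454, -0.142, 0.2617]
tool_rot: [0.005, -0.28, 0.96, -0.002]
ft_force: [0.5, 0.6, -0.6]
finger_gap: 0.085
gripper_force: 0.0
```

Request:
move_arm:
  series: "-10 40 0 -0.18 85;-10 40 0 -0.18 85;-10 40 0 -0.125 85;0 0 0 0 85;0 0 0 0 85"

```text
clock: 7.4
tcp_pos: [0.6122, -0.0223, 0.2563]
tool_rot: [0.0, -0.045, 0.999, -0.0]
ft_force: [-0.4, 0.6, -0.3]
finger_gap: 0.0852
gripper_force: 0.0
```

```bash
python3 - <<'E'
from h import *
im,P=shot('w3')
s=env.sense();print(s['clock'],s['tcp_pos'],s['tool_rot'],np.round(s['joints'],2))
for t,z in(('old_relay0',.09),('socket0',.08),('isolator_grip',.12),('socket_field',.104)):
    for m in env.pinpoint('wrist',t): print(t,round(m['conf'],2),np.round(m['pixel'],1),px2w('wrist',m['pixel'],z,P)[0].round(4))
E
```

```text
7.45 [ 0.61229461 -0.02324273  0.25633359] [ 8.22667352e-05 -4.40789675e-02  9.99027932e-01 -4.77966813e-04] [-0.06  0.42  0.03  1.85 -0.01  0.87  1.64]
old_relay0 0.97 [384.  162.4] [0.5826 0.0657 0.09  ]
old_relay0 0.83 [376.2 254.5] [0.667  0.0732 0.09  ]
old_relay0 0.56 [291.7 329.3] [0.7532 0.0042 0.09  ]
socket0 0.87 [267.4 160.5] [ 0.5918 -0.0331  0.08  ]
socket0 0.83 [268. 252.] [ 0.6776 -0.0255  0.08  ]
isolator_grip 0.84 [125.9 222.4] [ 0.6453 -0.1428  0.12  ]
socket_field 0.78 [326.  212.8] [0.6273 0.0198 0.104 ]
```

View pics/w3.png

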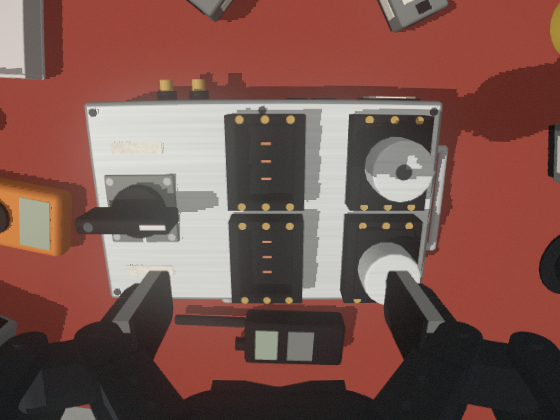

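The isolator is OFF, with the bar along y and its white nose to the right (+y). Box corners are at (88,105), (441,102), (423,297) and (110,297). The bases are at (226–305,114–209) and (231–304,213–302).

```bash
python3 - <<'E'
from h import *
from scipy.optimize import least_squares
P=load('w3')
A=np.array([(88,105),(441,102),(423,297),(110,297),(226,114),(305,114),(304,209.5),(228,209.5),(303,302),(233,302)],float)
X=[(-.095,-.155,.08),(-.095,.155,.08),(.095,.155,.08),(.095,-.155,.08)]
def pts(p):
    d=p[3]; return X+[(-.083,d-.032,.104),(-.083,d+.032,.104),(-.005,d+.032,.104),(-.005,d-.032,.104),(.083,d+.032,.104),(.083,d-.032,.104)]
f=lambda p:(w2px('wrist',box(p,pts(p)),P)-A).ravel()
r=least_squares(f,[.63,-.03,.09,0],loss='soft_l1');p=r.x
print(p.round(4),np.degrees(p[2]),f(p).reshape(-1,2).round(1).tolist())
d=p[3];print('iso',box(p,[(0,-.11,.12)]).round(4))
for n,q in dict(e_near=(-.044,d),e_far=(.044,d),o_near=(-.044,d+.102),o_far=(.044,d+.102)).items(): print(n,box(p,[(*q,0.09)])[0].round(4))
print('can hole tops',px2w('wrist',(403,172),.136,P).round(4))
g=cv2.cvtColor(cv2.imread('pics/w3.png'),cv2.COLOR_BGR2GRAY)
E
```

```text
[ 0.6344 -0.0325  0.0948  0.0027] 5.430018407632982 [[-5.7, -3.1], [4.3, -2.6], [-1.1, 1.3], [1.1, 2.0], [-2.0, 0.2], [1.1, -0.3], [0.6, 0.1], [0.1, 0.4], [-0.1, 0.2], [-0.5, 0.4]]
iso [[ 0.6448 -0.142   0.12  ]]
e_near [ 0.5903 -0.0339  0.09  ]
e_far [ 0.6779 -0.0256  0.09  ]
o_near [0.5807 0.0676 0.09  ]
o_far [0.6683 0.0759 0.09  ]
can hole tops [[0.5817 0.0669 0.136 ]]
```

Request:
move_arm:
  series: "-16 45 0 0 85;-15 44 0 0.004 85;0 0 -50 0 85;0 0 -50 0 85;0 0 -35 0 85"

```text
clock: 8.28
tcp_pos: [0.5806, 0.0664, 0.1194]
tool_rot: [-0.001, -0.046, 0.999, -0.0]
ft_force: [0.2, 0.4, -0.2]
finger_gap: 0.0849
gripper_force: 0.0
```

Request:
move_arm:
  series: "0 0 -12 0 85;0 0 0 0 85;0 0 0 0 30;0 0 0 0 30;0 0 0 0 30"
  squeeze: 40

```text
clock: 8.9
tcp_pos: [0.5822, 0.0672, 0.111]
tool_rot: [0.001, -0.047, 0.999, 0.0]
ft_force: [-1.3, -1.0, 6.6]
finger_gap: 0.0458
gripper_force: 40.4
```

Request:
move_arm:
  series: "0 0 0 0 30;0 0 30 0 30;0 0 50 0 30;0 0 40 0 30;0 0 0 0 30"

```text
clock: 9.52
tcp_pos: [0.5835, 0.0675, 0.2331]
tool_rot: [0.004, -0.047, 0.999, 0.001]
ft_force: [0.6, -0.5, -3.0]
finger_gap: 0.0459
gripper_force: 42.5
```

Request:
move_arm:
  series: "-17 -51 0 0 30;-17 -51 0 0 30;-17 -51 0 0 30;-17 -51 0 0 30;-17 -51 0 0 30"

```text
clock: 10.15
tcp_pos: [0.4943, -0.1889, 0.228]
tool_rot: [-0.001, -0.047, 0.999, 0.0]
ft_force: [0.4, -0.3, -1.6]
finger_gap: 0.046
gripper_force: 42.5
```

Request:
move_arm:
  series: "-17 -51 0 0 30;-17 -51 0 0 30;-17 -51 0 0 30;-13 -48 0 0 30;0 0 -50 0 30"

```text
clock: 10.78
tcp_pos: [0.4317, -0.3968, 0.1812]
tool_rot: [0.003, -0.042, 0.999, -0.005]
ft_force: [1.6, 0.2, -1.6]
finger_gap: 0.0455
gripper_force: 42.7
```

Request:
move_arm:
  series: "0 0 -50 0 30;0 0 -50 0 30;0 0 -48 0 30;0 0 0 0 30;0 0 0 0 70"

```text
clock: 11.4
tcp_pos: [0.4321, -0.3889, 0.0318]
tool_rot: [-0.0, -0.047, 0.999, 0.0]
ft_force: [0.7, -1.0, 0.2]
finger_gap: 0.0628
gripper_force: 0.0
```

Request:
move_arm:
  series: "0 0 0 0 70;0 0 0 0 70;0 0 50 0 70;0 0 60 0 70;0 0 60 0 85"

```text
clock: 12.02
tcp_pos: [0.432, -0.3887, 0.204]
tool_rot: [0.0, -0.047, 0.999, -0.0]
ft_force: [0.9, 0.8, 0.2]
finger_gap: 0.0843
gripper_force: 0.0
```

```bash
python3 - <<'E'
from h import *
im,P=shot('w4')
s=env.sense();print(s['clock'],s['tcp_pos'],np.round(s['joints'],2))
E
```

```text
12.075 [ 0.43574379 -0.39221791  0.21216807] [ 0.59  0.44  0.1   1.96 -0.06  0.73  2.38]
```

View pics/w4.png

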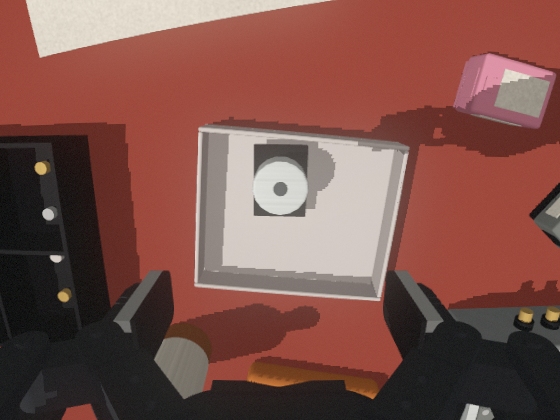

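The first can stands in the tray at (280,180), well inside the walls (columns 200–405, rows 130–298). Next is the far can.

Request:
move_arm:
  series: "26 52 0 0 85;26 52 0 0 85;26 52 0 0 85;26 52 0 0 85;26 52 0 0 85"

```text
clock: 12.7
tcp_pos: [0.5629, -0.1272, 0.2023]
tool_rot: [0.001, -0.047, 0.999, -0.0]
ft_force: [0.5, -0.6, -0.6]
finger_gap: 0.0848
gripper_force: 0.0
```

Request:
move_arm:
  series: "26 52 0 0 85;26 52 0 0 85;27 51 0 0 85;27 50 0 0 85;0 0 0 0 85"

```text
clock: 13.32
tcp_pos: [0.6699, 0.0843, 0.202]
tool_rot: [0.002, -0.051, 0.999, 0.002]
ft_force: [0.1, -0.3, 0.0]
finger_gap: 0.085
gripper_force: 0.0
```

Request:
move_arm:
  series: "0 0 -45 0 85;0 0 -40 0 85;0 0 -7 0 85;0 0 0 0 85;0 0 0 0 30"

```text
clock: 13.95
tcp_pos: [0.6696, 0.076, 0.1114]
tool_rot: [0.002, -0.046, 0.999, 0.0]
ft_force: [0.8, 0.1, 1.2]
finger_gap: 0.0693
gripper_force: 0.0
```

Request:
move_arm:
  series: "0 0 0 0 30;0 0 0 0 30;0 0 0 0 30;0 0 30 0 30;0 0 50 0 30"

```text
clock: 14.58
tcp_pos: [0.6663, 0.0761, 0.1882]
tool_rot: [-0.002, -0.047, 0.999, -0.0]
ft_force: [1.5, 0.8, -1.6]
finger_gap: 0.0456
gripper_force: 42.3
```

Request:
move_arm:
  series: "0 0 40 0 30;-17 -41 0 0 30;-17 -41 0 0 30;-17 -41 0 0 30;-17 -41 0 0 30"

```text
clock: 15.2
tcp_pos: [0.5992, -0.089, 0.2295]
tool_rot: [0.0, -0.047, 0.999, -0.0]
ft_force: [0.9, -0.4, -1.7]
finger_gap: 0.0457
gripper_force: 42.5
```

Request:
move_arm:
  series: "-21 -50 0 0 30;-21 -50 0 0 30;-21 -50 0 0 30;-20 -50 0 0 30;-20 -51 0 0 30"

```text
clock: 15.82
tcp_pos: [0.4963, -0.34, 0.2295]
tool_rot: [0.0, -0.047, 0.999, 0.0]
ft_force: [1.4, -0.6, -1.7]
finger_gap: 0.0459
gripper_force: 42.5
```

Request:
move_arm:
  series: "0 0 0 0 30;0 0 -50 0 30;0 0 -50 0 30;0 0 -50 0 30;0 0 -48 0 30"

```text
clock: 16.45
tcp_pos: [0.498, -0.3377, 0.03]
tool_rot: [0.001, -0.047, 0.999, 0.0]
ft_force: [-0.2, 0.3, -0.5]
finger_gap: 0.046
gripper_force: 42.5
```

Request:
move_arm:
  series: "0 0 0 0 30;0 0 0 0 30;0 0 0 0 70;0 0 0 0 70;0 0 0 0 70"

```text
clock: 17.08
tcp_pos: [0.4978, -0.3392, 0.0325]
tool_rot: [0.001, -0.047, 0.999, -0.001]
ft_force: [-0.5, 0.4, 0.5]
finger_gap: 0.0696
gripper_force: 0.0
```

Request:
move_arm:
  series: "0 0 50 0 70;0 0 60 0 70;0 0 60 0 85;-8 50 0 0 85;-8 50 0 0 85"

```text
clock: 17.7
tcp_pos: [0.4816, -0.2385, 0.203]
tool_rot: [0.002, -0.046, 0.999, -0.001]
ft_force: [0.8, 0.5, -0.6]
finger_gap: 0.0852
gripper_force: 0.0
```

Request:
move_arm:
  series: "-8 50 0 0.1 85;-8 50 0 0.1 85;-8 40 0 0.15 85;0 0 0 0.15 85;0 0 0 0 85"

```text
clock: 18.32
tcp_pos: [0.4571, -0.0985, 0.2017]
tool_rot: [0.0, -0.292, 0.956, -0.0]
ft_force: [-0.3, 0.5, -0.0]
finger_gap: 0.0847
gripper_force: 0.0
```

```bash
python3 - <<'E'
from h import *
im,P=shot('w5'); cv2.imwrite('pics/top2.png',env.read_camera('top')[:,:,::-1])
s=env.sense();print(s['clock'],s['tcp_pos'],s['tool_rot'],np.round(s['joints'],2))
for m in env.masks_of('wrist','new_relay0'):
    mm=m['pixels'].astype(np.uint8); print(m['conf'],m['pixel'],mm.sum(),px2w('wrist',m['pixel'],.046,P).round(3),im[m['pixels']].mean(0).round())
E
```

```text
18.425 [ 0.4572565  -0.09947767  0.20156997] [ 2.52307581e-04 -2.90570688e-01  9.56853469e-01 -2.23671864e-04] [ 0.15  0.32 -0.04  2.2   0.02  0.62  2.25]
0.78 [452.3, 255.2] 4567 [[0.419 0.065 0.046]] [123. 118. 111.]
0.75 [297.7, 164.9] 4786 [[ 0.431 -0.096  0.046]] [171. 164. 154.]
0.71 [559.0, 220.5] 160 [[0.338 0.128 0.046]] [103.  26.  24.]
0.56 [262.5, 9.6] 1365 [[ 0.349 -0.185  0.046]] [194. 145. 151.]
0.52 [73.1, 46.3] 10360 [[ 0.45  -0.295  0.046]] [166. 157. 152.]
```

View pics/w5.png

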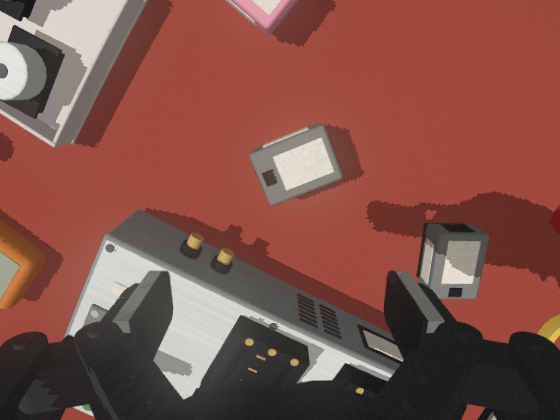

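The second can is in the tray (8,75). The new relay at (298,165) lies clear, and another is at (452,258). I'll fit the body outline on its low-saturation pixels to get its exact pose.

```bash
cat > rel.py <<'E'
from h import *
from scipy.optimize import minimize
def hull(p,P,z0=0.,h=None):
    B=[(a*.033,b*.024,z0+z) for a in(-1,1) for b in(-1,1) for z in(.014,.046)]+[(a*.029,b*.021,z0) for a in(-1,1) for b in(-1,1)]
    return cv2.convexHull(w2px('wrist',box(p,B),P).astype(np.float32)).reshape(-1,2)
def fitrel(im,P,px):
    hsv=cv2.cvtColor(np.ascontiguousarray(im),cv2.COLOR_RGB2HSV)
    g=((hsv[...,1]<110)).astype(np.uint8)
    g=cv2.morphologyEx(g,cv2.MORPH_CLOSE,np.ones((9,9)))
    n,l=cv2.connectedComponents(g); k=l[int(px[1]),int(px[0])]
    m=(l==k).astype(np.float32); w0=px2w('wrist',px,.046,P)[0]
    S=8
    def cost(p):
        q=np.zeros(m.shape,np.uint8); hh=hull([p[0]/1e3,p[1]/1e3,p[2]/50],P)
        cv2.fillConvexPoly(q,np.round(hh*16).astype(np.int32),1,cv2.LINE_AA,4)
        return 1-np.minimum(q,m).sum()/np.maximum(q,m).sum()
    best=min((minimize(cost,[w0[0]*1e3,w0[1]*1e3,50*a],method='Nelder-Mead',options=dict(initial_simplex=np.array([[0,0,0],[8,0,0],[0,8,0],[0,0,8]])+[w0[0]*1e3,w0[1]*1e3,50*a],maxiter=200)) for a in np.arange(0,np.pi,np.pi/6)),key=lambda r:r.fun)
    p=best.x; return p[0]/1e3,p[1]/1e3,np.degrees(p[2]/50)%180,1-best.fun,int(m.sum())
E
python3 - <<'E'
from rel import *
im=cv2.imread('pics/w5.png')[:,:,::-1];P=load('w5')
print(fitrel(im,P,(298,170)),fitrel(im,P,(440,285)))
E
```

```text
(np.float64(0.4324750421659277), np.float64(-0.09649999916029464), np.float64(146.61285655737163), np.float64(0.9623159766197205), 4903) (np.float64(0.4267495845579729), np.float64(0.07962092222090769), np.float64(29.330592729878358), np.float64(0.06224578619003296), 76612)
```

Request:
move_arm:
  series: "-9 1 -20 -0.17 85;-9 1 -20 -0.17 85;-8 0 -20 -0.17 85;0 0 0 -0.17 85;0 0 0 -0.17 85"

```text
clock: 19.1
tcp_pos: [0.4311, -0.0976, 0.141]
tool_rot: [-0.0, 0.132, 0.991, -0.0]
ft_force: [0.5, 0.5, -0.8]
finger_gap: 0.0848
gripper_force: 0.0
```

Request:
move_arm:
  series: "0 0 0 -0.17 85;0 0 0 -0.153 85;0 0 -50 0 85;0 0 -50 0 85;0 0 -21 0 85"

```text
clock: 19.73
tcp_pos: [0.4306, -0.0974, 0.0181]
tool_rot: [-0.001, 0.287, 0.958, -0.0]
ft_force: [0.3, -0.3, 0.5]
finger_gap: 0.0853
gripper_force: 0.0
```

Request:
move_arm:
  series: "0 0 0 0 85;0 0 0 0 85;0 0 0 0 30;0 0 0 0 30;0 0 0 0 30"
  squeeze: 60

```text
clock: 20.35
tcp_pos: [0.4318, -0.0968, 0.0214]
tool_rot: [0.001, 0.286, 0.958, 0.0]
ft_force: [0.0, -0.5, 7.9]
finger_gap: 0.0463
gripper_force: 61.1
```

Request:
move_arm:
  series: "0 0 0 0 30;0 0 40 0 30;0 0 60 0 30;0 0 60 0 30;0 0 50 0.17 30"

```text
clock: 20.98
tcp_pos: [0.4306, -0.0966, 0.2326]
tool_rot: [0.001, 0.201, 0.98, -0.0]
ft_force: [1.3, 0.3, -2.5]
finger_gap: 0.0471
gripper_force: 63.5
```

```bash
python3 - <<'E'
from h import *
s=env.sense();print(s['clock'],s['tcp_pos'],s['tool_rot'],np.round(s['joints'],2),s['finger_gap'])
im,P=shot('w6')
E
```

```text
20.975 [ 0.43064129 -0.09662805  0.23257074] [ 5.15887263e-04  2.01225339e-01  9.79544841e-01 -3.63668505e-05] [-0.19  0.25  0.37  2.23 -0.14  0.68  1.44] 0.04712283443155518
```

View pics/w6.png

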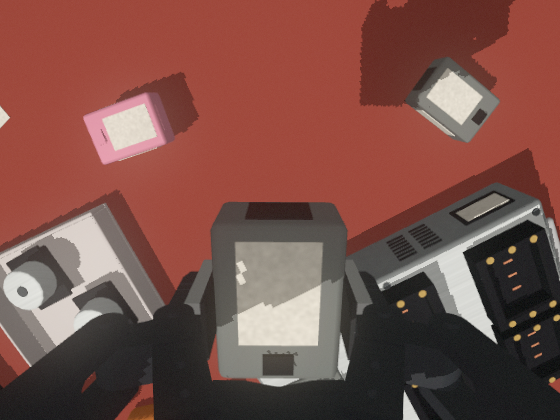

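```bash
python3 - <<'E'
from h import *
c=env.calibration('wrist');T=np.array(c['T_tool_cam']);P=(c,T[:3,:3],T[:3,3])
for z in(-.023,-.025,-.027): print(z,(px2w('wrist',[(216,228),(343,228),(345,376),(216,378)],z,P)*1e3).round(1).tolist())
E
```

```text
-0.023 [[30.7, -21.3, -23.0], [30.7, 22.5, -23.0], [-32.7, 27.1, -23.0], [-33.6, -24.8, -23.0]]
-0.025 [[31.4, -20.9, -25.0], [31.4, 22.2, -25.0], [-30.9, 26.6, -25.0], [-31.8, -24.4, -25.0]]
-0.027 [[32.1, -20.5, -27.0], [32.1, 21.8, -27.0], [-29.1, 26.2, -27.0], [-30.0, -24.0, -27.0]]
```

Request:
move_arm:
  series: "53 21 0 0.17 30;53 21 0 0.17 30;52 21 0 0.165 30;0 0 -50 0 30;0 0 -45 0 30"

```text
clock: 21.65
tcp_pos: [0.5892, -0.033, 0.1339]
tool_rot: [0.0, -0.048, 0.999, 0.0]
ft_force: [-0.6, 0.2, -2.8]
finger_gap: 0.0468
gripper_force: 63.4
```

Request:
move_arm:
  series: "0 0 0 0 30;0 0 0 0 30;0 0 -8 0 30;0 0 -8 0 30;0 0 -5 0 30"

```text
clock: 22.28
tcp_pos: [0.5892, -0.0338, 0.1143]
tool_rot: [0.0, -0.048, 0.999, 0.0]
ft_force: [0.1, -1.0, -2.6]
finger_gap: 0.0469
gripper_force: 63.4
```

Request:
move_arm:
  series: "0 0 0 0 30;0 0 0 0 30"

```text
clock: 22.52
tcp_pos: [0.5893, -0.0339, 0.1144]
tool_rot: [0.0, -0.048, 0.999, -0.0]
ft_force: [-0.1, 0.4, -1.4]
finger_gap: 0.0466
gripper_force: 63.4
```

Request:
move_arm:
  series: "0 0 -3 0 30;0 0 -3 0 30;0 0 0 0 30;0 0 0 0 75;0 0 0 0 85"

```text
clock: 23.15
tcp_pos: [0.5894, -0.0338, 0.1084]
tool_rot: [0.0, -0.048, 0.999, -0.0]
ft_force: [0.4, 0.5, 0.5]
finger_gap: 0.0807
gripper_force: 0.0
```

Request:
move_arm:
  series: "0 0 0 0 85;0 0 50 0 85;0 0 50 0 85;-35 40 0 0 85;-40 40 0 0 85"

```text
clock: 23.78
tcp_pos: [0.5145, 0.0469, 0.209]
tool_rot: [0.001, -0.047, 0.999, 0.0]
ft_force: [0.2, 1.4, 0.1]
finger_gap: 0.0852
gripper_force: 0.0
```

Request:
move_arm:
  series: "-40 33 0 0.1 85;0 0 0 0.1 85;0 0 0 0 85;0 0 0 0 85"

```text
clock: 24.28
tcp_pos: [0.4748, 0.0786, 0.2083]
tool_rot: [0.0, -0.146, 0.989, -0.0]
ft_force: [-0.7, 0.2, -0.9]
finger_gap: 0.0848
gripper_force: 0.0
```

```bash
python3 - <<'E'
from rel import *
s=env.sense();print(s['clock'],s['tcp_pos'],s['tool_rot'],np.round(s['joints'],2))
im,P=shot('w7')
for m in env.masks_of('wrist','new_relay0'):
    print(round(m['conf'],2),m['pixel'],m['pixels'].sum(),px2w('wrist',m['pixel'],.046,P).round(3),im[m['pixels']].mean(0).round()); print(fitrel(im,P,m['pixel']))
E
```

```text
24.275 [0.47477633 0.07862551 0.20827029] [ 1.90564730e-04 -1.45733587e-01  9.89323843e-01 -1.35382009e-04] [-0.38  0.32  0.15  2.17 -0.08  0.65  1.69]
0.95 [468.8, 303.0] 2049 [[0.53  0.288 0.046]] [124. 120. 114.]
(np.float64(0.563264738440098), np.float64(0.2727975991649378), np.float64(104.84185945484921), np.float64(0.0536956787109375), 85509)
0.91 [293.4, 129.9] 4752 [[0.425 0.077 0.046]] [170. 163. 154.]
(np.float64(0.4252137756881539), np.float64(0.07887776681915028), np.float64(32.79919324026238), np.float64(0.9704106450080872), 4849)
0.85 [450.4, 35.8] 4994 [[0.318 0.173 0.046]] [194. 120. 112.]
(np.float64(0.2742128848602212), np.float64(0.17766865505187365), np.float64(157.4645516131451), np.float64(0.5881661176681519), 1651)
0.58 [77.4, 298.7] 4328 [[ 0.635 -0.075  0.046]] [144. 141. 133.]
(np.float64(0.5846050379750045), np.float64(-0.12086558294359148), np.float64(80.82265766437007), np.float64(0.06140875816345215), 85509)
```

View pics/w7.png

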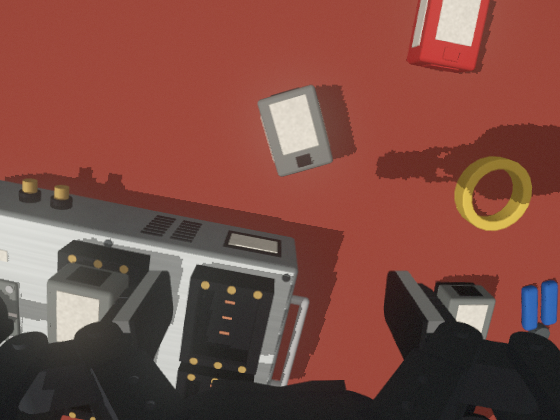

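The first relay sits in its base (88,305). The next one is at (294,130): fit (0.425, 0.079), 32.8°.

Request:
move_arm:
  series: "-25 0 -20 0.14 85;-25 0 -38 0.138 85;0 0 -50 0 85;0 0 -50 0 85;0 0 -30 0 85"

```text
clock: 25.0
tcp_pos: [0.4243, 0.0786, 0.0182]
tool_rot: [-0.001, -0.282, 0.959, -0.0]
ft_force: [-0.1, -0.3, 0.5]
finger_gap: 0.0851
gripper_force: 0.0
```

Request:
move_arm:
  series: "0 0 0 0 85;0 0 0 0 85;0 0 0 0 30;0 0 0 0 30;0 0 0 0 30"

```text
clock: 25.62
tcp_pos: [0.425, 0.0792, 0.0216]
tool_rot: [0.001, -0.283, 0.959, -0.0]
ft_force: [0.3, -0.0, 8.8]
finger_gap: 0.0472
gripper_force: 60.9
```

Request:
move_arm:
  series: "0 0 0 0 30;0 0 40 0 30;0 0 60 0 30;0 0 60 0 30;0 0 0 0 30"

```text
clock: 26.25
tcp_pos: [0.427, 0.0799, 0.1847]
tool_rot: [0.006, -0.283, 0.959, 0.0]
ft_force: [-0.1, 0.5, -1.8]
finger_gap: 0.0468
gripper_force: 63.8
```

```bash
cat > hand.py <<'E'
from h import *
# top face of held relay in tool frame: bright/grey vs dark; print near-edge row along centre columns and side columns
def hand(name):
    s=env.sense();print(s['clock'],s['tcp_pos'],s['tool_rot'],s['finger_gap'])
    im,P=shot(name); cv2.imwrite('pics/'+name+'c.png',cv2.resize(im[180:400,160:400,::-1],(480,440)))
E
python3 -c "
from hand import *
hand('w8')"
```

```text
26.25 [0.42698585 0.07989277 0.18467618] [ 5.59859337e-03 -2.82640498e-01  9.59209567e-01  1.04509102e-04] 0.046785391061622064
```

View pics/w8c.png

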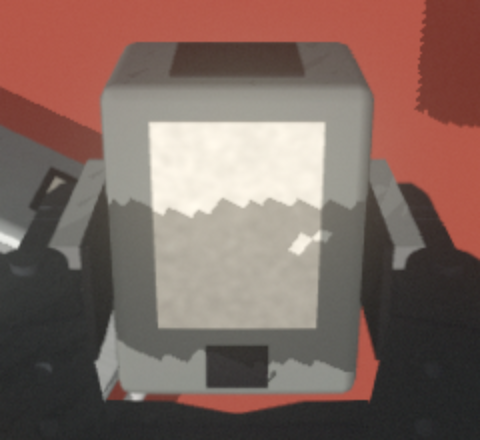

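The relay is centred in the hand, and its label edge sits at the same row as the previous one.

Request:
move_arm:
  series: "52 -4 0 -0.16 30;52 -4 0 -0.16 30;52 -3 0 -0.158 30;0 0 -20 0 30;0 0 -25 0 30"

```text
clock: 26.92
tcp_pos: [0.5793, 0.0679, 0.1325]
tool_rot: [-0.002, -0.048, 0.999, -0.0]
ft_force: [-0.7, 0.1, -2.2]
finger_gap: 0.0469
gripper_force: 63.6
```

Request:
move_arm:
  series: "0 0 0 0 30;0 0 0 0 30;0 0 -8 0 30;0 0 -8 0 30;0 0 -5 0 30"

```text
clock: 27.55
tcp_pos: [0.5801, 0.0679, 0.114]
tool_rot: [0.0, -0.047, 0.999, -0.0]
ft_force: [0.1, -0.2, -1.4]
finger_gap: 0.0466
gripper_force: 64.1
```

Request:
move_arm:
  series: "0 0 0 0 30;0 0 -3 0 30;0 0 -3 0 30;0 0 0 0 30"

```text
clock: 28.05
tcp_pos: [0.5803, 0.0679, 0.1116]
tool_rot: [0.0, -0.047, 0.999, 0.001]
ft_force: [-6.1, -2.0, 21.6]
finger_gap: 0.0469
gripper_force: 67.0
```

Request:
move_arm:
  series: "0 0 0 0 75;0 0 0 0 85;0 0 0 0 85;0 0 50 0 85;0 0 50 0 85"

```text
clock: 28.68
tcp_pos: [0.5796, 0.0682, 0.2084]
tool_rot: [-0.001, -0.048, 0.999, -0.0]
ft_force: [-0.2, -0.1, -0.4]
finger_gap: 0.0849
gripper_force: 0.0
```

Request:
move_arm:
  series: "-2 55 0 0.04 85;-2 55 0 0.05 85;-1 55 0 0.05 85;-1 57 0 0.05 85;0 0 0 0 85"

```text
clock: 29.3
tcp_pos: [0.5723, 0.2982, 0.2076]
tool_rot: [-0.0, -0.147, 0.989, 0.002]
ft_force: [0.3, -0.8, -0.3]
finger_gap: 0.0846
gripper_force: 0.0
```

Request:
move_arm:
  series: "0 0 0 0 85;0 0 0 0 85"

```text
clock: 29.55
tcp_pos: [0.5745, 0.2878, 0.208]
tool_rot: [-0.0, -0.141, 0.99, -0.001]
ft_force: [-0.3, -0.2, -0.3]
finger_gap: 0.0853
gripper_force: 0.0
```

```bash
python3 - <<'E'
from rel import *
s=env.sense();print(s['clock'],s['tcp_pos'],s['tool_rot'],np.round(s['joints'],2))
im,P=shot('w9')
for m in env.masks_of('wrist','new_relay0'):
    print(round(m['conf'],2),m['pixel'],m['pixels'].sum(),px2w('wrist',m['pixel'],.046,P).round(3),im[m['pixels']].mean(0).round()); print(np.round(fitrel(im,P,m['pixel']),4))
E
```

```text
29.55 [0.57447773 0.28784939 0.20803492] [-2.86699816e-04 -1.40640172e-01  9.90060473e-01 -7.21291104e-04] [-0.65  0.52  0.17  1.83 -0.11  0.81  1.42]
0.74 [477.2, 75.0] 5938 [[0.439 0.416 0.046]] [168. 162. 153.]
[4.34700e-01 4.24300e-01 3.48878e+01 9.32200e-01 5.88800e+03]
0.73 [298.1, 171.1] 4389 [[0.556 0.3   0.046]] [180. 174. 163.]
[5.5680e-01 2.9940e-01 1.4581e+01 9.6590e-01 4.6210e+03]
0.61 [4.3, 135.5] 572 [[0.594 0.048 0.046]] [69. 68. 65.]
[5.656000e-01 7.360000e-02 1.712225e+02 7.980000e-02 7.791200e+04]
```

View pics/w9.png

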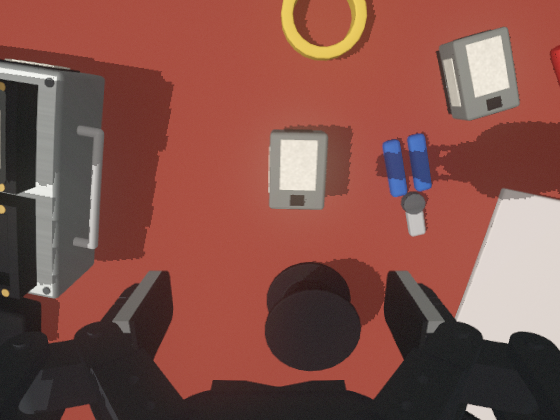

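Relay at (298,171): fit (0.557, 0.299), 14.6°, with room for the fingers beside the cutters at column 385. The last relay is at (478,75), about (0.435, 0.424).

Request:
move_arm:
  series: "-18 9 -38 -0.028 85;0 0 -50 0 85;0 0 -50 0 85;0 0 -50 0 85;0 0 0 0 85"

```text
clock: 30.28
tcp_pos: [0.5534, 0.2966, 0.0169]
tool_rot: [-0.004, -0.128, 0.992, -0.002]
ft_force: [-0.4, -0.5, 0.2]
finger_gap: 0.0851
gripper_force: 0.0
```

Request:
move_arm:
  series: "0 0 0 0 85;0 0 0 0 30;0 0 0 0 30;0 0 0 0 30;0 0 0 0 30"

```text
clock: 30.9
tcp_pos: [0.5575, 0.2999, 0.0225]
tool_rot: [0.002, -0.128, 0.992, 0.001]
ft_force: [-0.7, 0.1, 7.3]
finger_gap: 0.0472
gripper_force: 63.5
```

Request:
move_arm:
  series: "0 0 40 0 30;0 0 60 0 30;0 0 60 0 30;0 0 0 0 30;0 0 0 0 30"

```text
clock: 31.52
tcp_pos: [0.5553, 0.299, 0.1804]
tool_rot: [-0.0, -0.128, 0.992, 0.0]
ft_force: [-0.2, -1.7, -1.8]
finger_gap: 0.0469
gripper_force: 62.6
```

```bash
python3 - <<'E'
from hand import *
hand('w10')
# compare held relay with the last one
a=cv2.imread('pics/w8.png',0)[200:390,200:360];b=cv2.imread('pics/w10.png',0)
r=cv2.matchTemplate(cv2.Canny(b,60,150),cv2.Canny(a[35:150,20:140],60,150),cv2.TM_CCOEFF_NORMED);print(cv2.minMaxLoc(r),'expected (220,235)')
E
```

```text
31.525 [0.55531396 0.29896874 0.1803799 ] [-3.05327211e-04 -1.28398997e-01  9.91722543e-01  3.48418812e-05] 0.04693813784398113
(-0.040275052189826965, 0.3991789221763611, (205, 263), (220, 231)) expected (220,235)
```

Request:
move_arm:
  series: "20 -54 0 -0.03 30;20 -54 0 -0.03 30;20 -54 0 -0.03 30;20 -54 0 -0.03 30;21 -54 0 -0.042 30"

```text
clock: 32.2
tcp_pos: [0.6559, 0.0275, 0.1777]
tool_rot: [-0.002, -0.047, 0.999, -0.0]
ft_force: [0.4, 1.1, -1.3]
finger_gap: 0.0472
gripper_force: 62.6
```

Request:
move_arm:
  series: "21 -55 0 0 30;0 0 -20 0 30;0 0 -25 0 30;0 0 0 0 30;0 0 0 0 30"

```text
clock: 32.83
tcp_pos: [0.6777, -0.0251, 0.1346]
tool_rot: [-0.001, -0.048, 0.999, 0.0]
ft_force: [0.3, -0.4, -2.0]
finger_gap: 0.0468
gripper_force: 62.6
```

Request:
move_arm:
  series: "0 0 -8 0 30;0 0 -8 0 30;0 0 -5 0 30;0 0 0 0 30;0 0 0 0 30"

```text
clock: 33.45
tcp_pos: [0.6782, -0.0259, 0.1144]
tool_rot: [0.0, -0.048, 0.999, -0.0]
ft_force: [-0.4, 0.6, -1.2]
finger_gap: 0.0471
gripper_force: 62.7
```

Request:
move_arm:
  series: "0 0 -3 0 30;0 0 -3 0 30;0 0 0 0 30;0 0 0 0 30"

```text
clock: 33.95
tcp_pos: [0.6787, -0.0259, 0.1124]
tool_rot: [0.001, -0.047, 0.999, 0.0]
ft_force: [-6.1, -0.5, 17.8]
finger_gap: 0.0469
gripper_force: 65.0
```

Request:
move_arm:
  series: "0 0 0 0 75;0 0 0 0 85;0 0 0 0 85;0 0 50 0 85;0 0 50 0 85"

```text
clock: 34.58
tcp_pos: [0.6776, -0.0258, 0.2082]
tool_rot: [-0.001, -0.048, 0.999, -0.0]
ft_force: [0.3, 0.8, 0.7]
finger_gap: 0.0849
gripper_force: 0.0
```

Request:
move_arm:
  series: "-25 50 0 0.05 85;-25 50 0 0.05 85;-25 50 0 0.05 85;-25 50 0 0.05 85;-25 50 0 0.05 85"

```text
clock: 35.2
tcp_pos: [0.5522, 0.2257, 0.2081]
tool_rot: [-0.0, -0.172, 0.985, -0.0]
ft_force: [-0.3, 1.1, 0.4]
finger_gap: 0.085
gripper_force: 0.0
```

Request:
move_arm:
  series: "-25 50 0 0.05 85;-25 50 0 0.05 85;-25 50 0 0.05 85;-24 46 0 0.06 85;0 0 0 0 85"

```text
clock: 35.83
tcp_pos: [0.4501, 0.4262, 0.2079]
tool_rot: [-0.001, -0.279, 0.96, 0.002]
ft_force: [-0.1, 0.0, -0.3]
finger_gap: 0.0849
gripper_force: 0.0
```

Request:
move_arm:
  series: "0 0 0 0 85;0 0 0 0 85;0 0 0 0 85"

```text
clock: 36.2
tcp_pos: [0.4552, 0.4186, 0.2083]
tool_rot: [0.0, -0.273, 0.962, -0.0]
ft_force: [0.6, -0.6, 0.7]
finger_gap: 0.0851
gripper_force: 0.0
```

```bash
python3 - <<'E'
from rel import *
s=env.sense();print(s['clock'],s['tcp_pos'],s['tool_rot'],np.round(s['joints'],2))
im,P=shot('w11')
for m in env.masks_of('wrist','new_relay0'):
    print(round(m['conf'],2),m['pixel'],m['pixels'].sum(),px2w('wrist',m['pixel'],.046,P).round(3),im[m['pixels']].mean(0).round()); print(np.round(fitrel(im,P,m['pixel']),4))
E
```

```text
36.2 [0.45522909 0.41857868 0.20829771] [ 7.96916293e-05 -2.72677570e-01  9.62105399e-01 -3.70332872e-04] [-0.87  0.48  0.08  1.88 -0.05  0.78  1.35]
0.64 [330.4, 139.0] 4782 [[0.397 0.434 0.046]] [182. 175. 165.]
[3.96500e-01 4.36400e-01 3.37176e+01 9.73400e-01 4.87100e+03]
```

View pics/w11.png

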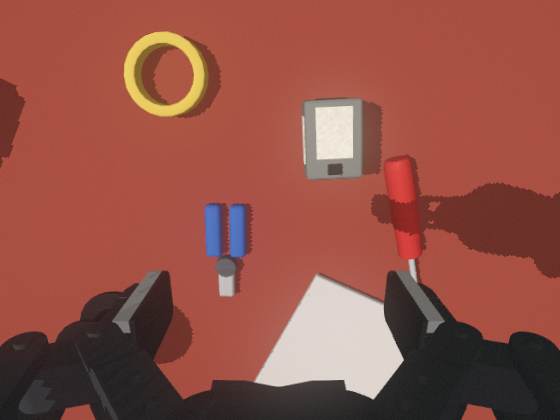

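That relay was knocked aside, and now sits at (0.3965, 0.4364), 33.7°, pixel (333,139). The screwdriver handle is close by at (400,165), so I'll approach with a narrower opening.

Request:
move_arm:
  series: "-30 8 -10 0.018 66;-29 8 -28 0.018 66;0 0 -50 0 66;0 0 -50 0 66;0 0 0 0 66"

```text
clock: 36.92
tcp_pos: [0.3932, 0.4336, 0.0672]
tool_rot: [-0.003, -0.291, 0.957, -0.002]
ft_force: [0.2, 0.8, 0.2]
finger_gap: 0.0659
gripper_force: 0.0
```

Request:
move_arm:
  series: "0 0 -30 0 66;0 0 -20 0 66;0 0 0 0 66;0 0 0 0 66;0 0 0 0 30"

```text
clock: 37.55
tcp_pos: [0.3957, 0.4367, 0.0215]
tool_rot: [0.001, -0.291, 0.957, 0.0]
ft_force: [3.1, -2.3, 4.7]
finger_gap: 0.0492
gripper_force: 4.0
```

Request:
move_arm:
  series: "0 0 0 0 30;0 0 0 0 30;0 0 0 0 30;0 0 40 0 30;0 0 60 0 30"

```text
clock: 38.17
tcp_pos: [0.3939, 0.4348, 0.1198]
tool_rot: [-0.002, -0.291, 0.957, -0.001]
ft_force: [0.6, 0.9, -2.4]
finger_gap: 0.0468
gripper_force: 62.6
```

Request:
move_arm:
  series: "0 0 60 0 30;0 0 0 0 30;0 0 0 0 30"

```text
clock: 38.55
tcp_pos: [0.3943, 0.4354, 0.1799]
tool_rot: [-0.001, -0.291, 0.957, -0.0]
ft_force: [-0.1, -0.8, -1.7]
finger_gap: 0.0468
gripper_force: 62.8
```

```bash
python3 - <<'E'
from hand import *
hand('w12')
E
```

```text
38.55 [0.39433848 0.43537151 0.17991137] [-6.14360928e-04 -2.91403533e-01  9.56599963e-01 -3.37025075e-04] 0.04682678646250178
```

View pics/w12c.png

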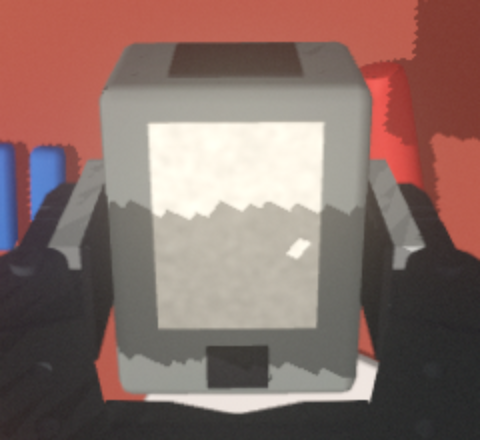

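The grip is identical to before, and the screwdriver handle stands untouched at the right. Now into the last base.

Request:
move_arm:
  series: "34 -45 0 -0.062 30;34 -45 0 -0.062 30;34 -45 0 -0.062 30;34 -45 0 -0.062 30;34 -45 0 -0.062 30"

```text
clock: 39.22
tcp_pos: [0.5644, 0.2091, 0.1777]
tool_rot: [-0.002, -0.139, 0.99, -0.001]
ft_force: [0.4, 1.5, -1.8]
finger_gap: 0.0465
gripper_force: 62.9
```

Request:
move_arm:
  series: "34 -45 0 -0.062 30;34 -45 0 -0.062 30;34 -45 0 -0.062 30;0 0 -20 0 30;0 0 -25 0 30"

```text
clock: 39.85
tcp_pos: [0.6659, 0.0754, 0.1323]
tool_rot: [-0.002, -0.047, 0.999, -0.0]
ft_force: [-0.5, 0.4, -1.3]
finger_gap: 0.0471
gripper_force: 62.9
```

Request:
move_arm:
  series: "0 0 0 0 30;0 0 0 0 30;0 0 -8 0 30;0 0 -8 0 30;0 0 -5 0 30"

```text
clock: 40.48
tcp_pos: [0.6693, 0.0759, 0.1175]
tool_rot: [0.003, -0.047, 0.999, 0.0]
ft_force: [0.3, -1.3, -1.5]
finger_gap: 0.0469
gripper_force: 63.9
```

Request:
move_arm:
  series: "0 0 0 0 30;0 0 -3 0 30;0 0 -3 0 30;0 0 0 0 30;0 0 0 0 30"

```text
clock: 41.1
tcp_pos: [0.6675, 0.0758, 0.1117]
tool_rot: [0.0, -0.047, 0.999, 0.0]
ft_force: [-5.5, -0.5, 18.5]
finger_gap: 0.0472
gripper_force: 66.4
```

Request:
move_arm:
  series: "0 0 0 0 75;0 0 0 0 85;0 0 0 0 85;0 0 50 0 85;0 0 50 0 85"

```text
clock: 41.72
tcp_pos: [0.6665, 0.0763, 0.2081]
tool_rot: [-0.001, -0.048, 0.999, -0.0]
ft_force: [1.1, 0.7, -0.7]
finger_gap: 0.0853
gripper_force: 0.0
```

Request:
move_arm:
  series: "-19 -32 25 0 85;-19 -32 25 0 85;-18 -34 0 0 85;0 0 0 0 85;0 0 0 0 85"

```text
clock: 42.35
tcp_pos: [0.6113, -0.0211, 0.258]
tool_rot: [-0.0, -0.048, 0.999, 0.0]
ft_force: [-0.3, 0.3, 0.1]
finger_gap: 0.085
gripper_force: 0.0
```

```bash
python3 - <<'E'
from rel import *
s=env.sense();print(s['clock'],s['tcp_pos'],np.round(s['joints'],2))
im,P=shot('w13')
# draw expected outlines of seated relays (foot at z .09)
v=np.ascontiguousarray(im[:,:,::-1])
for x,y in((.5903,-.0339),(.6779,-.0256),(.5807,.0676),(.6683,.0759)):
    q=w2px('wrist',box((x,y,.0948),[(-.033,-.024,.136),(-.033,.024,.136),(.033,.024,.136),(.033,-.024,.136)]),P)
    cv2.polylines(v,[np.round(q*16).astype(np.int32)],True,(0,0,255),1,cv2.LINE_AA,4)
cv2.imwrite('pics/w13o.png',cv2.resize(v[80:320,60:460],(800,480)))
for m in env.pinpoint('wrist','isolator_grip'): print(m,px2w('wrist',m['pixel'],.12,P))
E
```

```text
42.35 [ 0.6112821  -0.02107255  0.25795774] [-0.21  0.43  0.23  1.86 -0.12  0.87  1.75]
{'pixel': [121.4, 223.2], 'conf': 0.96} [[ 0.6466463  -0.14563209  0.12      ]]
```

View pics/w13o.png

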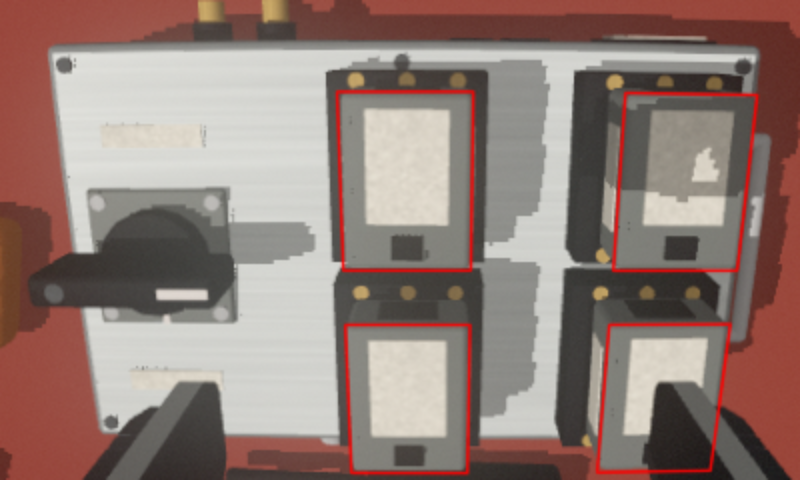

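All four new relays fill their expected outlines, and the bar at (65,140) to (115,145) is still OFF. Now the isolator, with the tool turned back a quarter.

Request:
move_arm:
  series: "8 -30 0 -0.174 85;8 -30 0 -0.174 85;8 -30 0 -0.174 85;8 -31 0 -0.174 85;0 0 0 -0.175 85"

```text
clock: 43.08
tcp_pos: [0.644, -0.1454, 0.258]
tool_rot: [0.001, 0.382, 0.924, -0.001]
ft_force: [-0.5, -0.0, 0.2]
finger_gap: 0.0852
gripper_force: 0.0
```

Request:
move_arm:
  series: "0 0 0 -0.175 85;0 0 0 -0.175 85;0 0 0 -0.175 85;0 0 0 -0.175 85;0 0 0 0 85"

```text
clock: 43.7
tcp_pos: [0.6439, -0.141, 0.2574]
tool_rot: [-0.0, 0.671, 0.741, -0.0]
ft_force: [-0.4, 1.0, -1.0]
finger_gap: 0.0849
gripper_force: 0.0
```

Request:
move_arm:
  series: "0 0 -50 0 85;0 0 -50 0 85;0 0 -40 0 85;0 0 -12 0 85;0 0 0 0 85"

```text
clock: 44.32
tcp_pos: [0.6434, -0.1426, 0.1061]
tool_rot: [-0.0, 0.672, 0.74, -0.0]
ft_force: [-0.1, -0.3, 1.2]
finger_gap: 0.0852
gripper_force: 0.0
```

Request:
move_arm:
  series: "0 0 0 0 5;0 0 0 0 0;0 0 0 0 0;0 0 0 0 0;0 0 0 0 0"
  squeeze: 25

```text
clock: 44.95
tcp_pos: [0.6451, -0.1427, 0.1072]
tool_rot: [0.002, 0.673, 0.74, 0.001]
ft_force: [2.5, 1.1, 1.6]
finger_gap: 0.013
gripper_force: 30.8
```

Request:
move_arm:
  series: "0 0 0 -0.175 0;0 0 0 -0.175 0;0 0 0 -0.175 0;0 0 0 -0.175 0;0 0 0 -0.175 0"

```text
clock: 45.58
tcp_pos: [0.6457, -0.1429, 0.1072]
tool_rot: [0.001, 0.924, 0.383, 0.002]
ft_force: [4.2, -1.2, 0.2]
finger_gap: 0.0135
gripper_force: 30.5
```

Request:
move_arm:
  series: "0 0 0 -0.175 0;0 0 0 -0.175 0;0 0 0 -0.175 0;0 0 0 -0.15 0;0 0 0 0 0"

```text
clock: 46.2
tcp_pos: [0.6459, -0.1433, 0.1072]
tool_rot: [0.001, 0.998, 0.059, 0.002]
ft_force: [6.1, -0.7, 0.6]
finger_gap: 0.0135
gripper_force: 30.7
```

Request:
move_arm:
  series: "0 0 0 0 60;0 0 0 0 85;0 0 0 0 85;0 0 50 0 85;0 0 50 0 85"

```text
clock: 46.82
tcp_pos: [0.6422, -0.1426, 0.2066]
tool_rot: [-0.0, 0.998, 0.058, -0.001]
ft_force: [0.4, 0.4, -0.4]
finger_gap: 0.0852
gripper_force: 0.0
```

Request:
move_arm:
  series: "-20 10 50 0 85;-20 10 30 0 85;-20 10 0 0 85;0 0 0 0 85;0 0 0 0 85"

```text
clock: 47.45
tcp_pos: [0.5834, -0.1127, 0.286]
tool_rot: [-0.0, 0.998, 0.058, -0.0]
ft_force: [-0.2, -0.6, 0.3]
finger_gap: 0.0852
gripper_force: 0.0
```

```bash
python3 - <<'E'
from h import *
s=env.sense();print(s['clock'],s['tcp_pos'],s['finger_gap'])
a=env.read_camera('top')[120:280,220:480,::-1]; b,_=shot('w14'); 
v=np.vstack([cv2.resize(a,(487,300)),cv2.resize(b[60:318,:,::-1],(487,224))]); cv2.imwrite('pics/fin.png',v)
E
```

```text
47.45 [ 0.58341013 -0.11273117  0.28601628] 0.08524707181598815
```

View pics/fin.png

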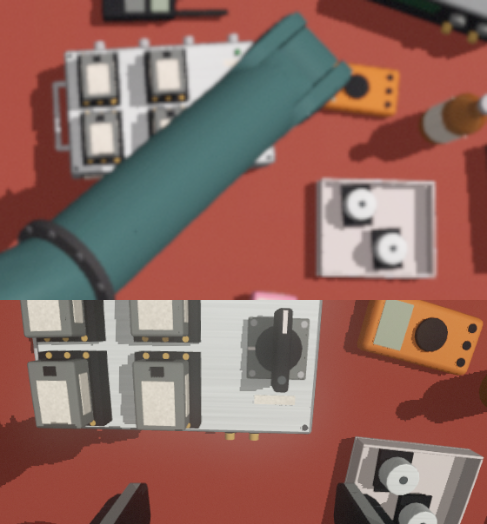

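The lower (wrist) half shows the isolator bar along x with its nose to +x at (284,320), so it is ON. The four relays are seated and both cans are in the tray, at (360,204) and (392,247) in the upper half. Handing in.

```bash
python3 -c "
from cell import env
print(env.close_job())"
```

```text
the job is handed in; nothing more can be done
None
```

The job is handed in at about 47 s on the clock: both old relays are in the scrap tray, all four new relays are plugged home, and the isolator is back on; the hand-in returned no verdict.

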